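# Run a batch of lug nuts in the vibratory polisher

### The arm

A 6-joint arm with a two-finger parallel gripper is mounted at the origin on the work surface. World frame = base frame: x ahead of the robot, y to its left, z up, the work surface at z = 0. Lengths are in m, angles in degrees, forces in N, time in s.
With the tool pointing down it reaches from about 0.325 to 1 m from the base axis. Payload 5.1 kg.
Tool frame: the origin (TCP) lies between the finger pads; the fingertips stand 22 mm ahead of it and the grasp point (between the pads) lies 3 mm ahead of it; z points along the fingers, y is the line along which they close (so a half turn about z gives the same grasp; the last joint's range is limited). The gripper opens to 85 mm and grips with 20 to 120 N. Pads are 22 mm wide; open, the fingers measure 114 mm over their backs; the gripper's body (76 mm by 85 mm) begins 54 mm behind the grasp point. The pads swing forward as they close: fully open they stand 13 mm farther back than shut.
Start: joints at [-75.779, 7.093, 94.555, -0, 78.352, -4.733], TCP at [0.211, -0.615, 0.253] pointing down, gripper open.
Joint ranges: [-149.61, 149.61], [-58.7, 133.49], [1.44, 155.28], [-77.14, 257.14], [18.33, 153.61], [-166.67, 166.67]. Speed limits (degrees/s): [147.25, 147.25, 180, 180, 180, 180].

### API

Orientations are given as a 3x3 rotation matrix whose columns are the frame's x, y, z axes.
In Python, from station import robot, optics, nets gives the robot as it stands.
- The arm moves only by the shell command python3 -m handwheel 'ROWS' [FORCE]. ROWS is JSON, one flat list of numbers, 5 for each row, row after row: the opening, from -1 (shut) to 1 (fully open), so that 0 is half open, then the shift along the tool's x, y, z in cm, then the turn about the tool's z in degrees. A call has 1 to 8 rows; each row is the pose to reach, as a shift and turn from the pose commanded when the call began, along the tool's axes at that moment; what a row does not reach only later rows make up. A row lasts 1/12 s, in which the tool goes at most 41.7 mm and 7.16 degrees, less where a joint would pass 70% of its speed; a pose out of reach is approached as far as the arm can. A call with a gripper value outside its range is refused whole. The fingers move at their own pace and stop on an object; FORCE is the grip in N (left out, the last holds). Time passes only in rows, so rows that repeat a pose let the fingers close. It gives the time, the measured TCP pose, the force, the opening and the grip force at its end, in the units of the state.
- robot.sense(): the state, without advancing time (a new reading comes with each control period).
- optics.snapshot(name): name is "scene" or "top"; returns the picture (400x640x3 uint8, red, green, blue); there is no depth.
- optics.camera_model(name): a dict with "fx", "fy", "cx", "cy" (pixels), "world_to_cam" (4x4, takes a point from world to camera coordinates). Camera axes: x right, y down, z forward; pixel columns grow to the right and rows downward; lengths in m; the calibration is good to about 2 mm. A picture is of the moment at which its call begins. camera_model takes no time and is no camera call.
- robot.hand_in(): hands the job in; it is judged then, once.
Trained networks look in the newest picture that a camera, given by its name, has taken for a name from the list of things; names that differ only in an ending like _2 or _b are one class to them, and where a whole thing is asked for, a point or a joint stands for the part that bears it (a point fixed in the world has none). Each returns a list of dicts, best first, with "score" (0 to 1); they miss things now and then, are a little off and sometimes report something else, mostly with a low value. They report only what shows in the picture. A call takes as long as a camera call.
- nets.recognise(camera, label): "xy" ([column, row] in pixels, amid what is visible of it).
- nets.place_of(camera, label): "xy" ([column, row] in pixels: a listed point, or the origin of a listed thing).
The state is a dict: "time": time; "qpos": joint angles; "dq": joint speeds; "joint_efforts": joint torques, N m; "ee_pos": TCP position; "tcp_rot": TCP orientation; "force": force on the tool from outside, world axes, zero at the start; "ft_torque": the same for the moment, N m; "opening": finger opening in m; "gripper_force": force on a finger pad.
Only numpy, scipy, OpenCV 4.12 (cv2) and the standard library are available. Lean on these libraries where they do the work, as an engineer would, in place of code of your own. Each camera call takes 0.05 s, during which the arm holds its last target. There are 200 camera calls.

### The job

First slide the polisher's cover fully open and gather all the lug nuts lying on the table into the loading pan; then tip the pan so that the whole batch slides into the tub, and stand the empty pan back on its rubber mat. Slide the cover fully shut, and only then slide the strength fader until its index line is level with the steel pointer beside the track. Leave everything else on the table as it lies.

Things in the scene. Friction and masses are not known exactly. Their poses are not given: they have to be found in the camera images.
- tumbler: Vibratory polisher, fixed. Origin at table level under the centre of its open steel tub; x points from the tub back to the grey motor housing (away from the robot within 10 degrees), y left to its console, z up. Tub inside 130 (x) by 180 (y) mm, floor at 12 mm, rim at 90 mm height, walls 8 mm. Housing x 73 to 233 mm, 196 mm wide, 88 mm high.
- cover (a joint): How far the tub's flat steel cover is slid back over the housing, m: 0 = fully shut, 0.15 = fully open (end stops). Starts 0 to 0.02; opens along the tumbler's +x; needs about 2 N plus 4 N per m/s, stays where left. Cover 150 (x) by 194 (y) by 4 mm, its top 96 mm above the table.
- cover_grip (a point): Top centre of the cover's black grip block, 126 mm above the table; the block is 18 (along the slide) by 40 (across) mm and stands 30 mm above the cover, at the cover's middle. Axes as the tumbler's.
- fader (a joint): Position of the vibration-strength fader along its straight track on the console, in m: 0 = off (end nearest the robot), 0.12 = full; grows along the tumbler's +x. It starts between 0 and 0.012, needs about 1.5 N and stays where it is left.
- fader_top (a point): Top centre of the fader's black grip, on its white index line, 93 mm above the table; grip 20 (along the track) by 28 (across) by 32 mm high. It runs on the console, a grey block on the tumbler's left side: x -70 to 150, y 98 to 188 mm, top at 60 mm; track line at y = 143 mm. Axes as the tumbler's.
- mark: Small steel pointer fixed on the console beside the track, 8 mm wide along it, 8 mm high, its tip towards the track, 22 mm from the track's centre line; between a third and five sixths of the travel. Origin under its centre, axes as the tumbler's. The fader is set when fader_top and mark have the same tumbler x.
- mat: Flat black rubber mat fixed to the table, 220 (x) by 200 (y) by 2 mm, the loading pan's home. Origin at the centre of its underside.
- pan: Aluminium loading pan, 0.2 kg. Origin: centre of its underside. Floor 118 (x) by 158 (y) by 4 mm; 4 mm walls, 24 mm high, on both sides and the back (-x); open mouth at x = +59 mm, no lip, facing roughly the robot at the start. Wooden handle: upright fin 14 mm thick (y), x -111 to -59, z 10 to 60 mm, gripped across y; the tool may lean along x. Nuts slide off at 27 to 36 degrees of tilt.
- nut1: Steel lug nut, 40 g: hexagon 22 mm across flats and 20 mm tall with a domed 18 mm button 4 mm high on its end, 24 mm tall in all. Origin at its middle (12 mm above its flat end), z to the dome; flats face its x axis and every 60 degrees on. Starts dome up on the right of the table. Three to five nuts; may be absent (None from the start).
- nut2: Steel lug nut, 40 g: hexagon 22 mm across flats and 20 mm tall with a domed 18 mm button 4 mm high on its end, 24 mm tall in all. Origin at its middle (12 mm above its flat end), z to the dome; flats face its x axis and every 60 degrees on. Starts dome up on the right of the table. Three to five nuts; may be absent (None from the start).
- nut3: Steel lug nut, 40 g: hexagon 22 mm across flats and 20 mm tall with a domed 18 mm button 4 mm high on its end, 24 mm tall in all. Origin at its middle (12 mm above its flat end), z to the dome; flats face its x axis and every 60 degrees on. Starts dome up on the right of the table. Three to five nuts; may be absent (None from the start).
- nut4: Steel lug nut, 40 g: hexagon 22 mm across flats and 20 mm tall with a domed 18 mm button 4 mm high on its end, 24 mm tall in all. Origin at its middle (12 mm above its flat end), z to the dome; flats face its x axis and every 60 degrees on. Starts dome up on the right of the table. Three to five nuts; may be absent (None from the start).
- nut5: Steel lug nut, 40 g: hexagon 22 mm across flats and 20 mm tall with a domed 18 mm button 4 mm high on its end, 24 mm tall in all. Origin at its middle (12 mm above its flat end), z to the dome; flats face its x axis and every 60 degrees on. Starts dome up on the right of the table. Three to five nuts; may be absent (None from the start).
- bearing: Bystander: steel ball bearing ring lying flat, 52 mm outside, 25 mm bore, 15 mm high, among the nuts. Origin: centre of its underside. Leave it alone.
- socket: Bystander: round steel wrench socket standing upright, 26 mm diameter, 45 mm high, beside the nuts, nearer the robot. Origin: centre of its underside. Leave it alone.
- plane: Bystander: hand plane, 220 by 55 mm, 90 mm high, close to the robot on the right. Leave it alone.
- clamp: Bystander: steel G-clamp lying flat, 150 by 90 mm, 12 mm high, beyond the nuts. Leave it alone.
- screwdriver: Bystander: screwdriver 200 mm long, lying between the robot and the polisher. Leave it alone.
- tape: Bystander: tape measure, 75 by 40 by 70 mm high, between the robot and the mat. Leave it alone.
- tin: Bystander: closed tin can, 74 mm diameter, 100 mm high, near the robot on the left. Leave it alone.

How it is judged (in metres and radians):
On the way, in this order (a step that is already met when the one before it is completed fails the run):
1. the cover is slid fully open (value of joint cover above 0.14 m), for 0.1 s.
2. all the lug nuts lie together in the loading pan (x of nut1 in the frame of pan between -0.06 and 0.06 m and y of nut1 in the frame of pan between -0.08 and 0.08 m and z of nut1 in the frame of pan between 0 and 0.05 m and x of nut2 in the frame of pan between -0.06 and 0.06 m and y of nut2 in the frame of pan between -0.08 and 0.08 m and z of nut2 in the frame of pan between 0 and 0.05 m and x of nut3 in the frame of pan between -0.06 and 0.06 m and y of nut3 in the frame of pan between -0.08 and 0.08 m and z of nut3 in the frame of pan between 0 and 0.05 m and x of nut4 in the frame of pan between -0.06 and 0.06 m and y of nut4 in the frame of pan between -0.08 and 0.08 m and z of nut4 in the frame of pan between 0 and 0.05 m and x of nut5 in the frame of pan between -0.06 and 0.06 m and y of nut5 in the frame of pan between -0.08 and 0.08 m and z of nut5 in the frame of pan between 0 and 0.05 m), for 0.2 s.
3. all the lug nuts have gone from the pan into the tub (x of nut1 in the frame of tumbler between -0.07 and 0.07 m and y of nut1 in the frame of tumbler between -0.095 and 0.095 m and z of nut1 in the frame of tumbler between 0 and 0.085 m and x of nut2 in the frame of tumbler between -0.07 and 0.07 m and y of nut2 in the frame of tumbler between -0.095 and 0.095 m and z of nut2 in the frame of tumbler between 0 and 0.085 m and x of nut3 in the frame of tumbler between -0.07 and 0.07 m and y of nut3 in the frame of tumbler between -0.095 and 0.095 m and z of nut3 in the frame of tumbler between 0 and 0.085 m and x of nut4 in the frame of tumbler between -0.07 and 0.07 m and y of nut4 in the frame of tumbler between -0.095 and 0.095 m and z of nut4 in the frame of tumbler between 0 and 0.085 m and x of nut5 in the frame of tumbler between -0.07 and 0.07 m and y of nut5 in the frame of tumbler between -0.095 and 0.095 m and z of nut5 in the frame of tumbler between 0 and 0.085 m), for 0.2 s.
4. the cover is slid fully shut again (all of step 3 and value of joint cover below 0.006 m), for 0.2 s.
5. the fader is set level with the pointer (x of fader_top in the frame of mark between -0.005 and 0.005 m), for 0.2 s.
At the end, for the whole second after the job is handed in: All lug nuts are inside the tub, the cover is shut (within 6 mm of its stop), the fader's index line is within 5 mm of the pointer along the track, and the pan stands upright (within 6 degrees) and at rest on the mat, its origin within 80 mm (mat x) and 60 mm (mat y) of the mat's centre (all of step 4 and all of step 5 and x of pan in the frame of mat between -0.08 and 0.08 m and y of pan in the frame of mat between -0.06 and 0.06 m and z of pan in the frame of mat between -0.004 and 0.01 m and angle between pan's own z axis and vertical below 0.1 rad and linear speed of pan below 0.02 m/s); the robot touches nothing.
It fails at once if a bystander (bearing, socket, plane, clamp, screwdriver, tape, tin) is moved by more than 40 mm (distance of any of bearing, socket, plane, clamp, screwdriver, tape, tin from where it was at the start of the episode above 0.04 m).
Of nut1, nut2, nut3, nut4, nut5 only 3 to 5 are there at a start; the rules pass over those that are not, and their reading is None.
At some moment in a run one of nut1, nut2, nut3, nut4, nut5, pan may be knocked a few centimetres aside while the robot is not near it.
It also fails if it takes over 200 s, if anything falls off the work surface, if the arm or the gripper's body presses on something with over 40 N, if the wrist force passes 120 N, or if a joint passes its speed limit or range.

## Working session

There is one attempt and no reset: what is moved stays moved. The work goes in short steps, Python scripts to look and compute and a shell command to move; the robot and the scene stay as the last step left them, time stands still between calls to the robot, and variables do not carry over. Pictures are saved under pics/ and viewed, at most 14 in all, crops included, and the job is handed in when it is done.

```bash
ls; mkdir -p pics; cat > h.py <<'E'
import numpy as np, cv2
from station import robot, optics, nets
def ray(cam,uv):
    m=optics.camera_model(cam); T=np.linalg.inv(np.array(m["world_to_cam"]))
    d=T[:3,:3]@np.array([(uv[0]-m["cx"])/m["fx"],(uv[1]-m["cy"])/m["fy"],1]); return T[:3,3],d
def at(cam,uv,z):
    o,d=ray(cam,uv); return (o+d*(z-o[2])/d[2])[:2]
def pix(cam,p):
    m=optics.camera_model(cam); c=np.array(m["world_to_cam"])@np.append(p,1); return np.array([m["fx"]*c[0]/c[2]+m["cx"],m["fy"]*c[1]/c[2]+m["cy"]])
def snap(cam,name=None,crop=None,k=1):
    im=optics.snapshot(cam)
    if name:
        o=im[:,:,::-1]
        if crop: a,b,c,d=crop; o=o[b:d,a:c]
        cv2.imwrite("pics/"+name,cv2.resize(o,None,fx=k,fy=k,interpolation=cv2.INTER_CUBIC))
    return im
def tool(dx,dy,dz):
    R=np.array(robot.sense()["tcp_rot"]); return R.T@np.array([dx,dy,dz])*100
E
python3 - <<'E'
from h import *
np.set_printoptions(precision=3,suppress=True)
s=robot.sense(); print(s["time"],np.array(s["tcp_rot"]),s["opening"])
for c in ["top","scene"]:
    snap(c,c+"0.png"); m=optics.camera_model(c); T=np.linalg.inv(np.array(m["world_to_cam"])); print(c,T[:3,3],T[:3,2])
Z=dict(tumbler=0,cover_grip=.126,fader_top=.093,mark=.06,mat=0,pan=.002,nut1=.012,bearing=0,socket=0)
for n,z in Z.items():
    for c in ["top","scene"]:
        for r in nets.place_of(c,n)[:6]: print(n,c,round(r["score"],2),np.round(r["xy"],0),at(c,r["xy"],z))
E
```

```text
pics
0.0 [[ 0.946  0.325 -0.001]
 [ 0.325 -0.946  0.002]
 [ 0.    -0.002 -1.   ]] 0.0853163564855068
top [0.307 0.024 1.176] [ 0.15   0.016 -0.989]
scene [ 1.033 -0.765  0.747] [-0.475  0.694 -0.541]
tumbler top 0.73 [262. 208.] [0.466 0.225]
tumbler top 0.61 [445. 220.] [ 0.414 -0.355]
tumbler scene 0.62 [346. 202.] [0.472 0.21 ]
tumbler scene 0.52 [236. 288.] [ 0.442 -0.244]
cover_grip top 0.96 [257. 197.] [0.483 0.22 ]
cover_grip scene 0.72 [350. 166.] [0.48  0.213]
fader_top top 0.7 [296. 244.] [0.347 0.11 ]
fader_top top 0.62 [212. 221.] [0.42 0.36]
fader_top top 0.33 [372. 236.] [ 0.364 -0.109]
fader_top scene 0.52 [359. 150.] [0.421 0.37 ]
fader_top scene 0.39 [347. 201.] [0.541 0.091]
mark top 0.33 [401. 236.] [ 0.364 -0.201]
mat top 0.66 [296. 243.] [0.352 0.12 ]
mat top 0.62 [351. 178.] [ 0.555 -0.064]
mat scene 0.57 [317. 262.] [ 0.549 -0.065]
pan top 0.61 [353. 189.] [ 0.519 -0.067]
pan scene 0.77 [305. 259.] [ 0.518 -0.074]
nut1 top 0.65 [411. 160.] [ 0.608 -0.256]
nut1 top 0.58 [445. 188.] [ 0.512 -0.357]
nut1 top 0.49 [410. 188.] [ 0.517 -0.247]
nut1 top 0.41 [417. 209.] [ 0.447 -0.264]
nut1 scene 0.73 [289. 318.] [ 0.609 -0.259]
nut1 scene 0.67 [225. 330.] [ 0.517 -0.357]
nut1 scene 0.63 [235. 289.] [ 0.452 -0.258]
nut1 scene 0.46 [262. 296.] [ 0.518 -0.241]
bearing top 0.73 [447. 218.] [ 0.418 -0.36 ]
bearing scene 0.93 [199. 313.] [ 0.427 -0.348]
socket top 0.64 [402. 236.] [ 0.365 -0.216]
socket scene 0.64 [225. 267.] [ 0.371 -0.207]
```

View pics/top0.png

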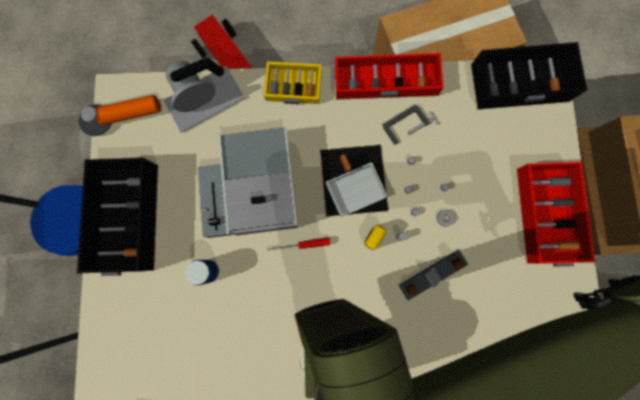

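View pics/scene0.png

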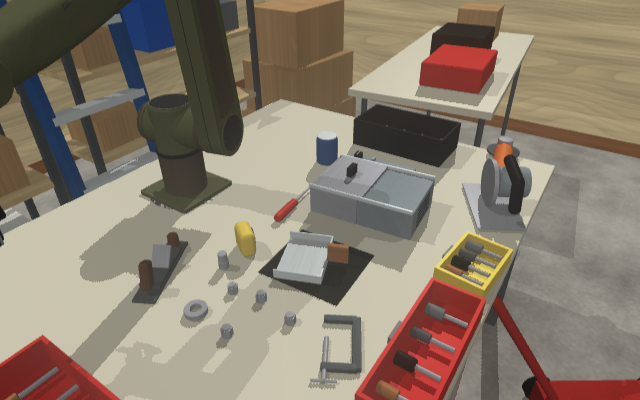

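The pictures show four nuts, in top at (411,160), (410,188), (446,187) and (417,210). The pan's mouth faces the robot, with the handle at the far side (345,162). The tumbler spans columns 199–297 and rows 125–235 on the left. I'll zoom in for the yaw angles.

```bash
python3 - <<'E'
from h import *
snap("top","z1.png",(195,115,435,260),3.3)
E
```

```text
(no output)
```

View pics/z1.png

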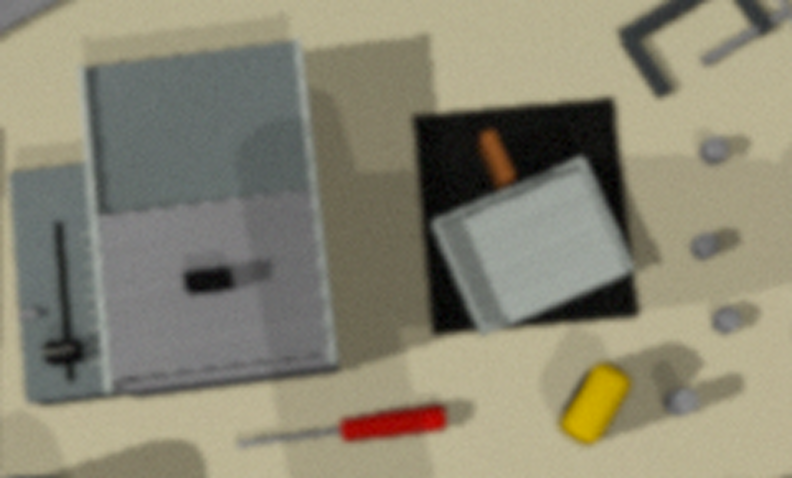

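The zoom shows the cover rails running (297,42)→(335,365), the grip at (208,280), the fader at (62,350) and the mark at (38,312). The pan corners are (583,160), (435,220), (485,330) and (632,270), with the handle running (488,135)→(505,180).

```bash
python3 - <<'E'
from h import *
np.set_printoptions(precision=3,suppress=True)
f=lambda x,y,z:at("top",(195+x/3.3,115+y/3.3),z)
def yaw(a,b): d=b-a; return np.degrees(np.arctan2(d[1],d[0]))
print("yaw",yaw(f(335,365,.095),f(297,42,.095)),yaw(f(105,388,.095),f(85,68,.095)),yaw(f(70,380,.06),f(60,222,.06)))
print("matyaw",yaw(f(636,315,0),f(612,100,0)),yaw(f(433,332,0),f(415,116,0)),"c",f(524,216,0))
c=[f(583,160,.026),f(435,220,.026),f(485,330,.012),f(632,270,.012)]; print("pan",c,np.mean(c,0),"bk->mouth",yaw(c[0],c[3]),yaw(c[1],c[2]))
print("handle",f(488,133,.06),f(507,183,.06),yaw(f(488,133,.06),f(507,183,.06)))
print("mark",f(38,312,.068),"fader",f(62,350,.093),"grip",f(208,272,.126),"cover frontedge",f(220,372,.094),"socket",f(683,390,.045))
print(tool(.483-.211,.217+.615,0))
E
```

```text
yaw 5.724936311521707 4.228554970746344 4.517187774056484
matyaw 3.235706030870231 3.074363395994426 c [ 0.548 -0.071]
pan [array([ 0.596, -0.128]), array([0.541, 0.016]), array([ 0.436, -0.028]), array([ 0.49 , -0.171])] [ 0.516 -0.078] bk->mouth -157.69377197832952 -157.07325099176452
handle [ 0.616 -0.036] [ 0.568 -0.052] -161.79879182210433
mark [0.458 0.383] fader [0.42  0.353] grip [0.481 0.216] cover frontedge [0.396 0.211] socket [ 0.372 -0.206]
[ 52.747 -69.856   0.003]
```

```bash

python3 -m handwheel '[1,17.6,-23.3,0,0, 1,17.6,-23.3,0,0, 1,17.6,-23.3,0,0, 1,17.6,-23.3,0,0, 1,17.6,-23.3,0,0, 1,17.6,-23.3,0,0, 1,17.6,-23.3,0,0, 1,17.6,-23.3,0,0]' 20 >/dev/null
python3 -m handwheel '[1,17.6,-23.3,0,0, 1,17.6,-23.3,0,0, 1,17.6,-23.3,0,0, 1,17.6,-23.3,0,0, 1,17.6,-23.3,0,0, 1,17.6,-23.3,0,0, 1,17.6,-23.3,0,0, 1,17.6,-23.3,0,0]' >/dev/null
python3 -m handwheel '[1,17.6,-23.3,0,-50, 1,17.6,-23.3,0,-50, 1,17.6,-23.3,0,-50, 1,17.6,-23.3,0,-50, 1,17.6,-23.3,0,-50, 1,17.6,-23.3,0,-50, 1,17.6,-23.3,0,-50, 1,17.6,-23.3,0,-50]' >/dev/null
python3 -m handwheel '[1,0,0,0,-25.7, 1,0,0,0,-25.7, 1,0,0,0,-25.7, 1,0,0,0,-25.7, 1,0,0,0,-25.7]'
python3 - <<'E'
from h import *
p=np.array(robot.sense()["ee_pos"]); print(p,tool(.482-p[0],.217-p[1],.123-p[2]),robot.sense()["tcp_rot"])
E
```

```text
time: 3.47
ee_pos: [0.4837, 0.2173, 0.2533]
tcp_rot: [[-0.081, 0.997, 0.0], [0.997, 0.081, -0.0], [-0.0, -0.0, -1.0]]
force: [0.6, 0.1, 0.7]
opening: 0.0854
gripper_force: 0.0
[0.48369352 0.21728067 0.25330187] [-1.09052700e-02 -1.70947069e-01  1.30301916e+01] [[-8.14669552e-02  9.96676043e-01  1.06204008e-05]
 [ 9.96676012e-01  8.14669553e-02 -2.51040086e-04]
 [-2.51070851e-04 -9.86637273e-06 -9.99999968e-01]]
```

```bash

python3 -m handwheel '[0.2,0,-0.2,4,0, 0.2,0,-0.2,8,0, 0.2,0,-0.2,11,0, 0.2,0,-0.2,13,0, 0.2,0,-0.2,13,0, -1,0,-0.2,13,0, -1,0,-0.2,13,0, -1,0,-0.2,13,0]' 20 
python3 -m handwheel '[-1,0,0,0,0,-1,0,0,0,0,-1,0,0,0,0,-1,0,2,0,0,-1,0,4,0,0,-1,0,6,0,0,-1,0,8,0,0,-1,0,10,0,0]'
```

```text
time: 4.13
ee_pos: [0.4826, 0.2179, 0.1257]
tcp_rot: [[-0.081, 0.997, 0.003], [0.997, 0.081, 0.001], [0.001, 0.003, -1.0]]
force: [0.8, -1.3, -3.8]
opening: 0.0178
gripper_force: 23.0
time: 4.8
ee_pos: [0.5827, 0.2274, 0.1256]
tcp_rot: [[-0.081, 0.997, 0.002], [0.997, 0.081, 0.003], [0.003, 0.003, -1.0]]
force: [-3.5, 4.1, 6.5]
opening: 0.0178
gripper_force: 24.2
```

```bash

python3 -m handwheel '[-1,0,1.5,-0.2,0,-1,0,3,-0.2,0,-1,0,3,-0.2,0]'
python3 -m handwheel '[-1,0,0.5,0,0,-1,0,1,0,0,-1,0,1,0,0]'
python3 -m handwheel '[-1,0,0.5,0,0,-1,0,0.7,0,0,-1,0,0.7,0,0]'
```

```text
time: 5.05
ee_pos: [0.6131, 0.2303, 0.1257]
tcp_rot: [[-0.081, 0.997, 0.002], [0.997, 0.081, 0.004], [0.004, 0.003, -1.0]]
force: [1.2, 6.9, -3.5]
opening: 0.0176
gripper_force: 23.3
time: 5.3
ee_pos: [0.6141, 0.2304, 0.1254]
tcp_rot: [[-0.082, 0.996, -0.021], [0.997, 0.082, -0.0], [0.001, -0.02, -1.0]]
force: [-29.5, 0.6, 16.2]
opening: 0.0173
gripper_force: 31.1
time: 5.55
ee_pos: [0.6145, 0.2305, 0.1252]
tcp_rot: [[-0.082, 0.996, -0.038], [0.997, 0.082, -0.004], [-0.0, -0.038, -0.999]]
force: [-52.9, -3.4, 30.4]
opening: 0.0175
gripper_force: 43.2
```

```bash

python3 -m handwheel '[-1,0,-1,0,0,-1,0,-1.7,0,0,-1,0,-1.7,0,0,0.2,0,-1.7,0,0,0.2,0,-1.7,0,0,0.2,0,-1.7,-4,0,0.2,0,-1.7,-8,0,0.2,0,-1.7,-11,0]'
python3 -m handwheel '[0.2,0,0,0,50,0.2,0,0,0,50,0.2,0,0,0,50,0.2,0,0,0,50,0.2,0,0,0,50,0.2,0,0,0,50,0.2,0,0,0,50,0.2,0,0,0,50]' >/dev/null
python3 -m handwheel '[0.2,0,0,0,22.7,0.2,0,0,0,22.7,0.2,0,0,0,22.7,0.2,0,0,0,22.7]'
python3 - <<'E'
from h import *
p=np.array(robot.sense()["ee_pos"]); print(p,tool(.5865-p[0],-.047-p[1],.05-p[2]))
snap("scene","s1.png",(180,120,460,300),2.8)
E
```

```text
time: 6.22
ee_pos: [0.6124, 0.2278, 0.2387]
tcp_rot: [[-0.08, 0.997, 0.003], [0.997, 0.08, 0.0], [-0.0, 0.003, -1.0]]
force: [0.9, 0.9, 0.7]
opening: 0.0514
gripper_force: 0.0
time: 7.22
ee_pos: [0.6116, 0.2279, 0.2357]
tcp_rot: [[0.928, 0.373, 0.001], [0.373, -0.928, -0.0], [0.001, 0.001, -1.0]]
force: [0.6, -0.4, -0.3]
opening: 0.0508
gripper_force: 0.0
[0.61160303 0.22787056 0.23565173] [-12.60403906  24.55398886  18.56731928]
```

View pics/s1.png

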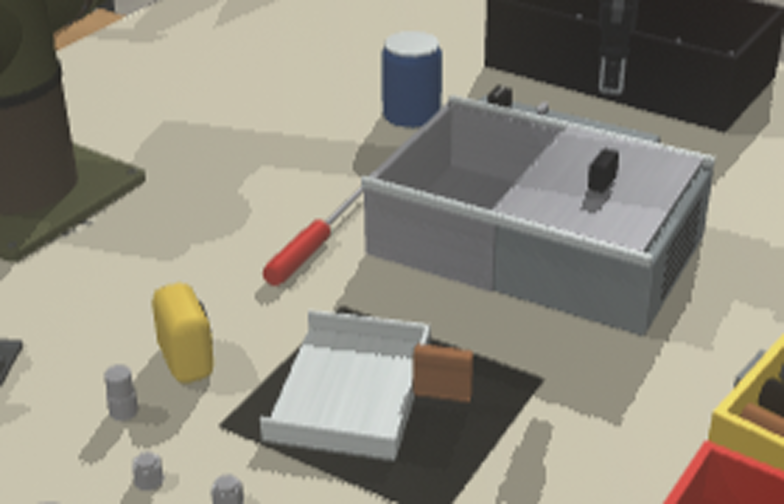

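The cover is fully open: the tub shows at (450,160) and the grip block at (603,170), over the housing. Before loading, I'll lift the empty pan to check whether it pivots in the grip.

```bash

python3 -m handwheel '[0.2,-12.6,24.6,0,0,0.2,-12.6,24.6,0,0,0.2,-12.6,24.6,0,0,0.2,-12.6,24.6,0,0,0.2,-12.6,24.6,0,0,0.2,-12.6,24.6,0,0,0.2,-12.6,24.6,0,0,0.2,-12.6,24.6,0,0]'
python3 -m handwheel '[0.2,0,0,4,0,0.2,0,0,8,0,0.2,0,0,12,0,0.2,0,0,16,0,0.2,0,0,18.6,0,0.2,0,0,18.6,0,-1,0,0,18.6,0,-1,0,0,18.6,0]' 120
python3 -m handwheel '[-1,0,0,0,0,-1,0,0,0,0,-1,0,0,0,0,-1,0,0,-2,0,-1,0,0,-4,0,-1,0,0,-6,0,-1,0,0,-8,0,-1,0,0,-8,0]'
python3 - <<'E'
from h import *
a=snap("scene")
cv2.imwrite("a.png",a[:,:,::-1])
E
python3 -m handwheel '[-1,0,0,0,0,-1,0,0,0,0,-1,0,0,0,0,-1,0,0,0,0,-1,0,0,0,0,-1,0,0,0,0]' 20
python3 - <<'E'
from h import *
b=snap("scene")[:,:,::-1]; a=cv2.imread("a.png")
cv2.imwrite("pics/ab.png",cv2.resize(np.hstack([a[150:320,220:400],b[150:320,220:400]]),None,fx=2.2,fy=2.2))
E
```

```text
time: 7.93
ee_pos: [0.5858, -0.0519, 0.2357]
tcp_rot: [[0.928, 0.373, 0.001], [0.373, -0.928, -0.002], [-0.0, 0.002, -1.0]]
force: [0.8, 0.1, 0.1]
opening: 0.051
gripper_force: 0.0
time: 8.6
ee_pos: [0.5879, -0.047, 0.0515]
tcp_rot: [[0.927, 0.376, 0.003], [0.376, -0.927, -0.001], [0.003, 0.002, -1.0]]
force: [0.6, 0.6, 0.5]
opening: 0.0283
gripper_force: 0.0
time: 9.27
ee_pos: [0.5893, -0.0476, 0.1353]
tcp_rot: [[0.927, 0.374, 0.01], [0.374, -0.927, -0.002], [0.009, 0.005, -1.0]]
force: [1.5, -0.2, -1.8]
opening: 0.0125
gripper_force: 117.2
time: 9.82
ee_pos: [0.5858, -0.047, 0.1286]
tcp_rot: [[0.927, 0.374, -0.001], [0.374, -0.927, 0.0], [-0.001, -0.001, -1.0]]
force: [-0.2, 0.1, -2.7]
opening: 0.0123
gripper_force: 117.2
```

View pics/ab.png

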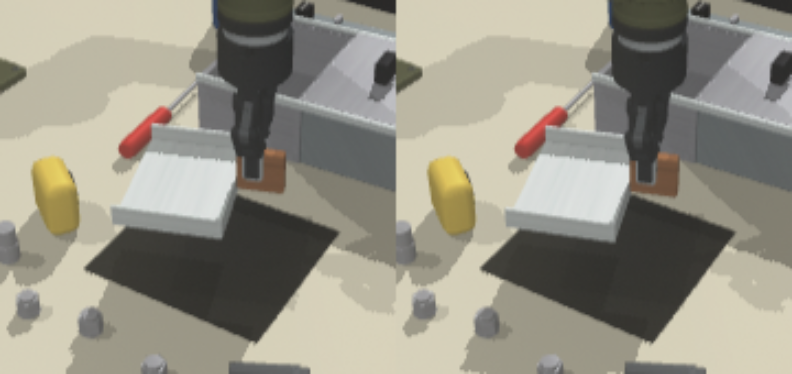

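The pan is held level at both moments. The grip force never dropped to 20, so I'll try changing the opening value.

```bash

python3 -m handwheel '[-0.9,0,0,0,0,-0.9,0,0,0,0,-0.9,0,0,0,0,-0.9,0,0,0,0]' 20 | tail -2
python3 - <<'E'
from h import *
cv2.imwrite("a.png",snap("scene")[:,:,::-1])
E
python3 -m handwheel '[-0.75,0,0,0,0,-0.75,0,0,0,0,-0.75,0,0,0,0]' | tail -2
python3 -m handwheel '[-0.71,0,0,0,0,-0.71,0,0,0,0,-0.71,0,0,0,0]' | tail -2
python3 - <<'E'
from h import *
b=snap("scene")[:,:,::-1]; a=cv2.imread("a.png")
cv2.imwrite("pics/ab2.png",cv2.resize(np.hstack([a[150:320,220:400],b[150:320,220:400]]),None,fx=2.2,fy=2.2))
E
```

```text
opening: 0.0122
gripper_force: 117.2
opening: 0.0121
gripper_force: 117.2
opening: 0.0127
gripper_force: 86.6
```

View pics/ab2.png

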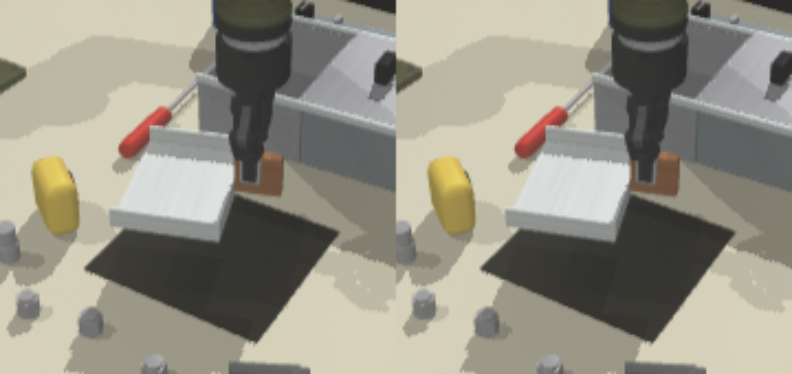

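The commanded opening does set the grip force. I'll loosen further in small steps to see when the pan sags.

```bash

sn(){ python3 -c "
from h import *
cv2.imwrite('$1.png',snap('scene')[150:320,220:400,::-1])"; }
python3 -m handwheel '[-0.69,0,0,0,0,-0.69,0,0,0,0,-0.69,0,0,0,0,-0.69,0,0,0,0]' | tail -2; sn t1
python3 -m handwheel '[-0.675,0,0,0,0,-0.675,0,0,0,0,-0.675,0,0,0,0,-0.675,0,0,0,0]' | tail -2; sn t2
python3 -m handwheel '[-0.665,0,0,0,0,-0.665,0,0,0,0,-0.665,0,0,0,0,-0.665,0,0,0,0]' | tail -2; sn t3
python3 -c "
from h import *
cv2.imwrite('pics/t.png',cv2.resize(np.hstack([cv2.imread('t%d.png'%i) for i in (1,2,3)]),None,fx=1.48,fy=1.48))"
```

```text
opening: 0.0134
gripper_force: 41.2
opening: 0.0141
gripper_force: 6.4
opening: 0.0143
gripper_force: 0.0
```

View pics/t.png

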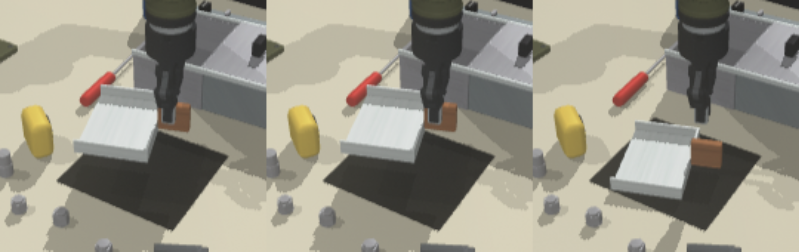

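At 6 N the pan stays level. It fell back onto the mat at zero force. I'll pour by loosening the grip gradually at the rear corner of the handle, so the loaded pan sags nose-down. Next come the nuts.

```bash

python3 -m handwheel '[0,0,0,-4,0,0,0,0,-8,0,0,-5.8,20.3,-8,0,0,-5.8,20.3,-8,0,0,-5.8,20.3,-8,0,0,-5.8,20.3,-8,0,0,-5.8,20.3,-8,0,0,-5.8,20.3,-8,0]' 40 
cat > m.py <<'E'
from h import *
np.set_printoptions(precision=3,suppress=True)
import sys
p=np.array(robot.sense()["ee_pos"])
for c in ["top","scene"]:
    optics.snapshot(c)
    for r in nets.place_of(c,"pan")[:1]: print("pan",c,round(r["score"],2),at(c,r["xy"],.002))
    for r in nets.place_of(c,"nut1")[:6]: print("nut",c,round(r["score"],2),at(c,r["xy"],.012))
im=optics.snapshot("top")
hsv=cv2.cvtColor(im,cv2.COLOR_RGB2HSV); u,v=pix("top",[.56,-.07,0]).astype(int)
mk=np.zeros(im.shape[:2],np.uint8); mk[v-40:v+45,u-45:u+45]=1
w=((hsv[:,:,1]>110)&(hsv[:,:,2]>50)&(hsv[:,:,0]<20)&(mk>0))
ys,xs=np.nonzero(w); P=np.array([at("top",(x,y),.062) for x,y in zip(xs,ys)])
print("handle n",len(P),P.mean(0)); e,V=np.linalg.eigh(np.cov(P.T)); d=V[:,1]; d=d*np.sign(d[0]); print("yaw",np.degrees(np.arctan2(d[1],d[0])))
E
python3 m.py
```

```text
time: 12.62
ee_pos: [0.6081, -0.2634, 0.2095]
tcp_rot: [[0.93, 0.369, 0.001], [0.369, -0.93, -0.003], [-0.0, 0.003, -1.0]]
force: [0.3, 0.1, 0.5]
opening: 0.0429
gripper_force: 0.0
pan top 0.68 [ 0.525 -0.078]
nut top 0.47 [ 0.609 -0.255]
nut top 0.4 [0.346 0.108]
pan scene 0.63 [ 0.523 -0.081]
nut scene 0.68 [ 0.521 -0.357]
nut scene 0.66 [ 0.519 -0.247]
nut scene 0.61 [ 0.445 -0.254]
nut scene 0.51 [ 0.603 -0.26 ]
handle n 135 [ 0.592 -0.043]
yaw 19.79423313334508
```

```bash

python3 -m handwheel '[0,0,-0.6,4,0,0,0,-0.6,8,0,0,0,-0.6,12,0,0,0,-0.6,16,0,0,0,-0.6,18.2,0,0,0,-0.6,18.2,0,-1,0,-0.6,18.2,0,-1,0,-0.6,18.2,0]' 40
python3 -m handwheel '[-1,0,0,0,0,-1,0,0,0,0,-1,0,0,-4,0,-1,0,0,-8,0,-1,0.7,-4,-9,0,-1,0.7,-8,-9,0,-1,0.7,-12,-9,0,-1,0.7,-16,-9,0]'
python3 -m handwheel '[-1,0,-4,0,0,-1,0,-6.7,0,0,-1,0,-6.7,3,0,-1,0,-6.7,6,0,-1,0,-6.7,8,0,-1,0,-6.7,8,0,-0.2,0,-6.7,8,0,-0.2,0,-6.7,8,0]'
python3 - <<'E'
from h import *
p=robot.sense()["ee_pos"]; print(.93*p[0]+.369*p[1],.369*p[0]-.93*p[1],p[2])
snap("scene","n1.png",(200,200,400,350),3)
E
```

```text
time: 13.63
ee_pos: [0.6065, -0.2507, 0.0281]
tcp_rot: [[0.927, 0.375, 0.001], [0.375, -0.927, -0.0], [0.001, 0.001, -1.0]]
force: [0.3, 0.2, 0.8]
opening: 0.0225
gripper_force: 39.1
time: 14.3
ee_pos: [0.5523, -0.0992, 0.1187]
tcp_rot: [[0.928, 0.373, 0.002], [0.373, -0.928, -0.0], [0.002, 0.001, -1.0]]
force: [0.3, 0.2, -0.8]
opening: 0.022
gripper_force: 39.4
time: 14.97
ee_pos: [0.5287, -0.0385, 0.039]
tcp_rot: [[0.928, 0.374, 0.002], [0.374, -0.928, -0.0], [0.002, 0.001, -1.0]]
force: [-0.1, -0.5, 0.6]
opening: 0.0342
gripper_force: 0.0
0.47745637876630215 0.23093696130209942 0.03899342497789509
```

View pics/n1.png

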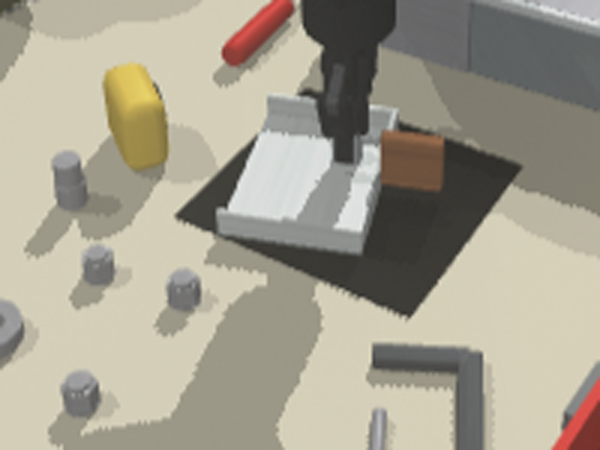

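Nut A is in the pan near the back wall, with the fingers at (345,150). The other three are still at (97,265), (183,288) and (80,393).

```bash

python3 -m handwheel '[-0.2,0,0,-4,0,-0.2,0,0,-8,0,0,-3,4,-10,0,0,-5,8,-10,0,0,-7,12,-10,0,0,-9,16,-10,0,0,-11,20,-10,0,0,-13,24,-10,0]' 40 >/dev/null
python3 -m handwheel '[0,0,3,0,0,0,0,5.1,0,0,0,0,5.1,4,0,0,0,5.1,8,0,0,0,5.1,11.1,0,0,0,5.1,11.1,0,-1,0,5.1,11.1,0,-1,0,5.1,11.1,0]'
python3 -m handwheel '[-1,0,0,0,0,-1,0,0,0,0,-1,0,0,-4,0,-1,0,0,-9,0,-1,3,-4,-9,0,-1,6,-8,-9,0,-1,9,-12,-9,0,-1,12,-16,-9,0]' | tail -2
python3 - <<'E'
from h import *
p=robot.sense()["ee_pos"]; print(p,tool(0,0,0),.4743-(.928*p[0]+.374*p[1]),.290-(.374*p[0]-.928*p[1]))
E
```

```text
time: 16.35
ee_pos: [0.5309, -0.3422, 0.0434]
tcp_rot: [[0.927, 0.374, 0.03], [0.375, -0.927, -0.027], [0.018, 0.037, -0.999]]
force: [6.4, -13.6, 35.8]
opening: 0.0196
gripper_force: 17.3
opening: 0.0002
gripper_force: 0.0
[ 0.56202999 -0.16912663  0.11939382] [0. 0. 0.] 0.015989523074902146 -0.07714872666997719
```

The grasp missed: the rows were over 41.7 mm, so the approach fell short and a finger landed on the nut. I'll measure the nuts again.

```bash

python3 -m handwheel '[0,0,0,-4,0,0,0,0,-8,0,0,0,0,-8,0]' >/dev/null
python3 - <<'E'
from h import *
np.set_printoptions(precision=4,suppress=True)
p=robot.sense()["ee_pos"]; print(p)
for c in ["top","scene"]:
    snap(c,"b_"+c+".png",(200,200,400,350) if c=="scene" else None,3 if c=="scene" else 1)
    for r in nets.place_of(c,"nut1")[:6]: print("nut",c,round(r["score"],2),at(c,r["xy"],.012))
    for r in nets.place_of(c,"pan")[:1]: print("pan",c,round(r["score"],2),at(c,r["xy"],.002))
E
```

```text
[ 0.5657 -0.1707  0.208 ]
nut top 0.54 [ 0.5219 -0.3544]
nut top 0.52 [ 0.532  -0.0427]
pan top 0.64 [ 0.5251 -0.0741]
nut scene 0.74 [ 0.5603 -0.0743]
nut scene 0.66 [ 0.5116 -0.2454]
nut scene 0.65 [ 0.4409 -0.2455]
nut scene 0.63 [ 0.5192 -0.0353]
nut scene 0.55 [ 0.5181 -0.3596]
pan scene 0.91 [ 0.518 -0.068]
```

View pics/b_scene.png

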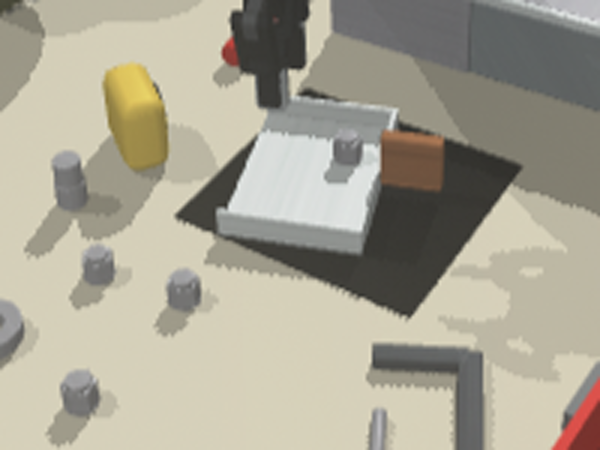

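Nut A is in the pan at (347,147). The other three still stand at (97,265), (183,288) and (80,393).

```bash

python3 -m handwheel '[0,-11.3,15.5,0,0,0,-11.3,15.5,0,0,0,-11.3,15.5,0,0,0,-11.3,15.5,0,0,0,-11.3,15.5,0,0,0,-11.3,15.5,0,0,0,-11.3,15.5,0,0,0,-11.3,15.5,4,0]' 40 | head -2
python3 -m handwheel '[0,0,0,4,0,0,0,0,8,0,0,0,0,12,0,0,0,0,14,0,0,0,0,14,0,-1,0,0,14,0,-1,0,0,14,0,-1,0,0,14,0]'
```

```text
time: 18.23
ee_pos: [0.5178, -0.3589, 0.1643]
time: 18.9
ee_pos: [0.5174, -0.3565, 0.0221]
tcp_rot: [[0.927, 0.375, 0.005], [0.375, -0.927, -0.003], [0.004, 0.005, -1.0]]
force: [-3.2, 3.6, 23.0]
opening: 0.0228
gripper_force: 45.0
```

```bash

python3 -m handwheel '[-1,0,0,-4,0,-1,0,0,-8,0,-1,0,0,-10,0,-1,1.8,-3.4,-10,0,-1,3.6,-6.8,-10,0,-1,5.4,-10.2,-10,0,-1,7.2,-13.6,-10,0,-1,7.2,-13.6,-10,0]' |tail -1
python3 -m handwheel '[-1,1.8,-3.4,0,0,-1,3.6,-6.8,0,0,-1,5.6,-9.8,0,0,-1,5.6,-9.8,0,0,-1,5.6,-9.8,0,0]'
python3 - <<'E'
from h import *
p=robot.sense()["ee_pos"]; print(p,.4743-(.928*p[0]+.374*p[1]),.290-(.374*p[0]-.928*p[1]))
E
```

```text
gripper_force: 39.3
time: 19.98
ee_pos: [0.5446, -0.0882, 0.1155]
tcp_rot: [[0.926, 0.378, -0.001], [0.378, -0.926, 0.0], [-0.001, -0.001, -1.0]]
force: [0.1, -0.5, -0.4]
opening: 0.0227
gripper_force: 39.4
[ 0.54457608 -0.08816538  0.11546217] 0.001907244573296496 0.004511075476503201
```

```bash

python3 -m handwheel '[-1,0,0,4,0,-1,0,0,7,0,-1,0,0,8.3,0,-1,0,0,8.3,0,-0.2,0,0,8.3,0,-0.2,0,0,8.3,0,-0.2,0,0,4,0,-0.2,0,0,0,0]' |head -2
python3 -m handwheel '[0,-2,3.3,0,0,0,-4,6.6,0,0,0,-6,9.9,0,0,0,-8.6,13.5,0,0,0,-8.6,13.5,0,0,0,-8.6,13.5,0,0,0,-8.6,13.5,0,0]' | head -2
python3 - <<'E'
from h import *
p=robot.sense()["ee_pos"]; print(tool(.515-p[0],-.246-p[1],.028-p[2]))
E
```

```text
time: 20.65
ee_pos: [0.5429, -0.0907, 0.1149]
time: 21.23
ee_pos: [0.5159, -0.2486, 0.117]
[ 6.70555989e-03 -2.77746900e-01  8.90146917e+00]
```

```bash

python3 -m handwheel '[0,0,-0.2,4,0,0,0,-0.2,8,0,0,0,-0.2,8.7,0,0,0,-0.2,8.7,0,-1,0,-0.2,8.7,0,-1,0,-0.2,8.7,0,-1,0,-0.2,8.7,0,-1,0,-0.2,8.7,0]'
python3 -m handwheel '[-1,0,0,-4,0,-1,0,0,-8,0,-1,0,0,-9,0,-1,1,-3.7,-9,0,-1,2,-7.4,-9,0,-1,3,-11,-9,0,-1,4,-14.7,-9,0,-1,5.1,-18.3,-9,0]' |tail -1
python3 -m handwheel '[-1,0,0,0,0,-1,0,0,0,0]'
python3 - <<'E'
from h import *
p=robot.sense()["ee_pos"]; print(p,.4373-(.928*p[0]+.374*p[1]),.238-(.374*p[0]-.928*p[1]))
E
```

```text
time: 21.9
ee_pos: [0.5164, -0.2471, 0.0315]
tcp_rot: [[0.927, 0.374, 0.003], [0.374, -0.927, -0.002], [0.002, 0.003, -1.0]]
force: [-0.4, 0.2, -0.8]
opening: 0.0225
gripper_force: 39.2
gripper_force: 39.5
time: 22.73
ee_pos: [0.4941, -0.0562, 0.1202]
tcp_rot: [[0.926, 0.377, 0.002], [0.377, -0.926, -0.001], [0.002, 0.001, -1.0]]
force: [0.0, -0.2, -0.7]
opening: 0.0221
gripper_force: 39.5
[ 0.49413917 -0.05620509  0.12017188] -0.0002404459875944842 0.0010336317741090895
```

```bash

python3 -m handwheel '[-1,0,0,4,0,-1,0,0,7,0,-1,0,0,8,0,-1,0,0,8,0,-0.2,0,0,8,0,-0.2,0,0,8,0,-0.2,0,0,4,0,-0.2,0,0,0,0]' |head -2
python3 -m handwheel '[0,-2.3,3.2,0,0,0,-4.6,6.4,0,0,0,-6.9,9.6,0,0,0,-9.2,12.8,0,0,0,-12,16.8,0,0,0,-12,16.8,0,0,0,-12,16.8,0,0,0,-12,16.8,0,0]' | head -2
python3 - <<'E'
from h import *
p=robot.sense()["ee_pos"]; print(p,tool(.446-p[0],-.257-p[1],.028-p[2]))
snap("scene")
for r in nets.place_of("scene","nut1")[:6]: print("nut",round(r["score"],2),at("scene",r["xy"],.012))
E
```

```text
time: 23.4
ee_pos: [0.492, -0.0577, 0.1182]
time: 24.07
ee_pos: [0.4455, -0.2587, 0.1199]
[ 0.44551669 -0.25870997  0.11989008] [ 0.10104226 -0.14424099  9.18903844]
nut 0.63 [ 0.43770602 -0.24882248]
nut 0.6 [ 0.53379951 -0.03762658]
nut 0.45 [ 0.54468533 -0.08949975]
```

```bash

python3 -m handwheel '[0.2,0,-0.1,4,0,0.2,0,-0.1,8,0,0.2,0,-0.1,9,0,0.2,0,-0.1,9,0,-1,0,-0.1,9,0,-1,0,-0.1,9,0,-1,0,-0.1,9,0,-1,0,-0.1,9,0]'
python3 -m handwheel '[-1,0,0,-4,0,-1,0,0,-8,0,-1,0,0,-9,0,-1,2.4,-2.3,-9,0,-1,4.8,-4.6,-9,0,-1,7.2,-6.9,-9,0,-1,9.6,-9.2,-9,0,-1,12,-11.5,-9,0]' |tail -1
python3 -m handwheel '[-1,0,0,0,0,-1,0,0,0,0]'
python3 - <<'E'
from h import *
p=robot.sense()["ee_pos"]; print(p,.4373-(.928*p[0]+.374*p[1]),.290-(.374*p[0]-.928*p[1]))
E
```

```text
time: 24.83
ee_pos: [0.447, -0.2584, 0.0319]
tcp_rot: [[0.927, 0.374, 0.004], [0.374, -0.927, -0.003], [0.003, 0.004, -1.0]]
force: [0.2, 1.0, 5.4]
opening: 0.0209
gripper_force: 39.6
gripper_force: 39.4
time: 25.67
ee_pos: [0.5142, -0.1047, 0.1201]
tcp_rot: [[0.926, 0.377, 0.002], [0.377, -0.926, -0.001], [0.001, 0.001, -1.0]]
force: [0.4, -0.7, -0.5]
opening: 0.021
gripper_force: 39.4
[ 0.51415943 -0.10468323  0.12012265] -0.000688424055162784 0.0005583301752395964
```

```bash

python3 -m handwheel '[-1,0,0,4,0,-1,0,0,7,0,-1,0,0,8,0,-1,0,0,8,0,-0.2,0,0,8,0,-0.2,0,0,8,0,-0.2,0,0,4,0,-0.2,0,0,0,0]' |head -2
python3 -m handwheel '[0,0,0,-4,0,0,3.5,0,-6,0,0,7,0,-6,0,0,10.5,0,-6,0,0,14,0,-6,0,0,17,0,-6,0,0,17,0,-6,0]' | head -2
python3 m.py
python3 -c "
from h import *
a=snap('scene')[200:330,220:400,::-1]; b=snap('top')[145:235,310:434,::-1]
cv2.imwrite('pics/load.png',np.hstack([cv2.resize(a,(540,390)),cv2.resize(b,(260,190))[:390].copy() if 0 else cv2.copyMakeBorder(cv2.resize(b,(260,190)),0,200,0,0,0)]))"
```

```text
time: 26.33
ee_pos: [0.5111, -0.1057, 0.1179]
time: 26.92
ee_pos: [0.675, -0.041, 0.1802]
pan scene 0.9 [ 0.521 -0.068]
nut scene 0.67 [ 0.51  -0.104]
nut scene 0.65 [ 0.541 -0.084]
nut scene 0.61 [ 0.498 -0.059]
handle n 0 nanm.py:14: RuntimeWarning: Mean of empty slice.
  print("handle n",len(P),P.mean(0)); e,V=np.linalg.eigh(np.cov(P.T)); d=V[:,1]; d=d*np.sign(d[0]); print("yaw",np.degrees(np.arctan2(d[1],d[0])))
  ret = ret.dtype.type(ret / rcount)
  avg = a.mean(axis, **keepdims_kw)
  ret = um.true_divide(
m.py:14: RuntimeWarning: Degrees of freedom <= 0 for slice
  print("handle n",len(P),P.mean(0)); e,V=np.linalg.eigh(np.cov(P.T)); d=V[:,1]; d=d*np.sign(d[0]); print("yaw",np.degrees(np.arctan2(d[1],d[0])))
  c *= np.true_divide(1, fact)
  c *= np.true_divide(1, fact)
Traceback (most recent call last):
ValueError: not enough values to unpack (expected 2, got 0)

During handling of the above exception, another exception occurred:

Traceback (most recent call last):
  File "m.py", line 14, in <module>
    print("handle n",len(P),P.mean(0)); e,V=np.linalg.eigh(np.cov(P.T)); d=V[:,1]; d=d*np.sign(d[0]); print("yaw",np.degrees(np.arctan2(d[1],d[0])))
                                            ~~~~~~~~~~~~~~^^^^^^^^^^^^^
numpy.linalg.LinAlgError: 0-dimensional array given. Array must be at least two-dimensional
```

View pics/load.png

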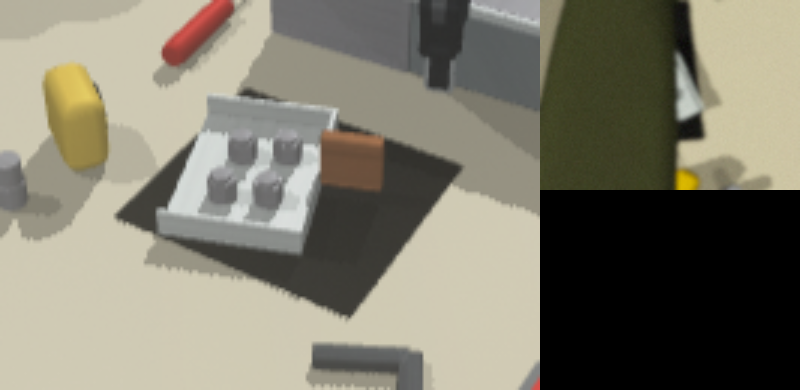

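All four nuts stand in the pan, at about (240,148), (287,148), (222,185) and (268,188). I'll grip the handle near its rear end.

```bash

python3 -m handwheel '[0,-3,-1.5,0,0,0,-6.5,-2.7,0,0,0,-6.5,-2.7,4,0,0,-6.5,-2.7,8,0,0,-6.5,-2.7,11.8,0,0,-6.5,-2.7,11.8,0,-0.5,-6.5,-2.7,11.8,0,-0.5,-6.5,-2.7,11.8,0]' 120
python3 -m handwheel '[-1,0,0,0,0,-1,0,0,0,0,-1,0,0,0,0,-1,0,0,0,0,-1,0,0,-1,0,-1,0,0,-2,0,-1,0,0,-3,0]'
python3 -c "
from h import *
a=snap('scene')[180:330,220:400,::-1]
cv2.imwrite('pics/lift.png',cv2.resize(a,(540,450)))"
```

```text
time: 28.03
ee_pos: [0.6019, -0.0419, 0.0633]
tcp_rot: [[0.928, 0.374, 0.003], [0.374, -0.928, -0.0], [0.002, 0.001, -1.0]]
force: [0.7, 0.3, 0.2]
opening: 0.0216
gripper_force: 0.0
time: 28.62
ee_pos: [0.6005, -0.0415, 0.092]
tcp_rot: [[0.927, 0.374, -0.0], [0.374, -0.927, 0.0], [-0.0, -0.0, -1.0]]
force: [0.2, 0.1, -2.9]
opening: 0.0114
gripper_force: 117.6
```

View pics/lift.png

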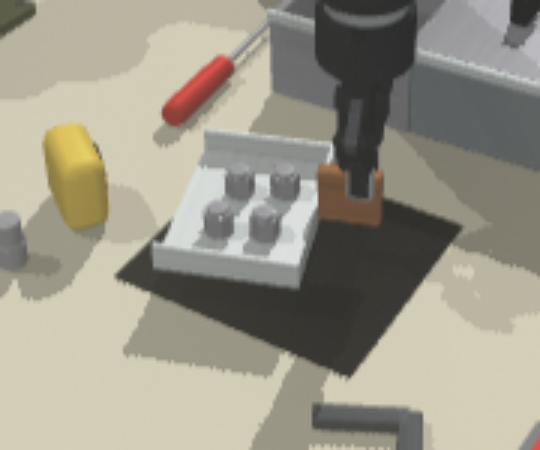

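The pan is level with all four nuts upright. I'll carry it over to the tub.

```bash

python3 -m handwheel '[-1,0,0,-1,0,-1,0,0,-3,0,-1,0,0,-5,0,-1,0,0,-7,0,-1,0,0,-9,0,-1,0,0,-11,0,-1,0,0,-13,0,-1,0,0,-14,0]' | sed -n 2p
python3 -m handwheel '[-1,0.2,-1,0,0,-1,0.5,-2.5,0,0,-1,0.8,-4.5,0,0,-1,1.1,-6.5,0,0,-1,1.5,-8.5,0,0,-1,1.9,-10.5,0,0,-1,2.3,-12.5,0,0,-1,2.6,-14.5,0,0]' | sed -n 2p
python3 -m handwheel '[-1,0.4,-2,0,2,-1,0.8,-4,0,5,-1,1.2,-6,0,8,-1,1.6,-8,0,11,-1,1.9,-10,0,14,-1,2.1,-11.5,0,16,-1,2.2,-12.3,0,17.3,-1,2.2,-12.3,0,17.3]'
python3 - <<'E'
from h import *
p=robot.sense()["ee_pos"]; print(tool(.545-p[0],.2248-p[1],.2-p[2]))
E
```

```text
ee_pos: [0.6015, -0.0417, 0.2347]
ee_pos: [0.5686, 0.1049, 0.2285]
time: 30.67
ee_pos: [0.5426, 0.2273, 0.2286]
tcp_rot: [[0.996, 0.084, -0.004], [0.084, -0.996, -0.0], [-0.004, 0.0, -1.0]]
force: [0.6, 0.5, -3.6]
opening: 0.0114
gripper_force: 117.9
[0.23382879 0.27135604 2.86082234]
```

```bash

python3 -m handwheel '[-1,0.2,0.3,1,0,-1,0.2,0.3,2,0,-1,0.2,0.3,2.8,0,-1,0.2,0.3,2.8,0]' | sed -n 2p
fs(){ python3 -c "
from h import *
s=robot.sense(); print(round(s['opening'],4),round(s['gripper_force'],1),np.round(s['force'],1),np.round(s['ft_torque'],3))"; }
fs
python3 -m handwheel '[-0.73,0,0,0,0,-0.73,0,0,0,0,-0.73,0,0,0,0]' >/dev/null; fs
python3 -m handwheel '[-0.72,0,0,0,0,-0.72,0,0,0,0,-0.72,0,0,0,0]' >/dev/null; fs
python3 -m handwheel '[-0.71,0,0,0,0,-0.71,0,0,0,0,-0.71,0,0,0,0]' >/dev/null; fs
```

```text
ee_pos: [0.5455, 0.2209, 0.1991]
0.0114 117.9 [ 0.   0.1 -3.8] [ 0.016 -0.182 -0.023]
0.0118 90.3 [ 0.1  0.6 -3.8] [ 0.004 -0.274 -0.018]
0.0124 75.0 [-0.3  0.5 -3.4] [ 0.011 -0.259 -0.022]
0.0129 59.5 [-0.1  0.4 -3.4] [ 0.023 -0.271  0.035]
```

```bash

cat > fs.py <<'E'
from h import *
s=robot.sense(); print(round(s['opening'],4),round(s['gripper_force'],1),np.round(s['force'],1),np.round(s['ft_torque'],3))
E
python3 -m handwheel '[-0.70,0,-0.3,0,0,-0.70,0,-0.3,0,0,-0.70,0,-0.3,0,0]' >/dev/null; python3 fs.py
python3 -m handwheel '[-0.69,0,0,0,0,-0.69,0,0,0,0,-0.69,0,0,0,0]' >/dev/null; python3 fs.py
python3 -m handwheel '[-0.685,0,0,0,0,-0.685,0,0,0,0,-0.685,0,0,0,0]' >/dev/null; python3 fs.py
python3 -m handwheel '[-0.682,0,0,0,0,-0.682,0,0,0,0,-0.682,0,0,0,0]' >/dev/null; python3 fs.py
python3 -c "
from h import *
snap('scene','p1.png',(260,100,460,250),3)"
```

```text
0.0129 43.9 [ 0.1 -0.3 -3.2] [-0.011 -0.265 -0.028]
0.0134 28.1 [ 0.3  0.  -4.6] [ 0.014 -0.228 -0.006]
0.0136 19.9 [-0.9  0.4 -3.5] [ 0.045 -0.176  0.008]
0.0134 15.3 [ 1.1  0.3 -3.2] [-0.038 -0.19  -0.03 ]
```

View pics/p1.png

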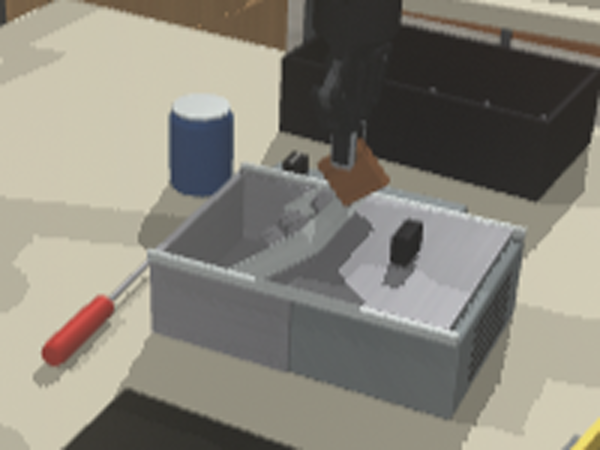

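The pan has pitched nose-down into the tub, the handle tilted at (353,175), with some nuts still on it. I'll loosen a little more.

```bash

python3 -m handwheel '[-0.682,0,0,0,0,-0.682,0,0,0,0,-0.682,0,0,0,0,-0.682,0,0,0,0]' >/dev/null; python3 fs.py
python3 -m handwheel '[-0.68,0,0,0,0,-0.68,0,0,0,0,-0.68,0,0,0,0,-0.68,0,0,0,0]' >/dev/null; python3 fs.py
python3 -c "
from h import *
cv2.imwrite('q1.png',snap('scene','')[110:230,300:400,::-1])"
python3 -m handwheel '[-0.679,0,0,0,0,-0.679,0,0,0,0,-0.679,0,0,0,0,-0.679,0,0,0,0]' >/dev/null; python3 fs.py
python3 -c "
from h import *
im=snap('scene'); b=im[110:230,300:400,::-1]
cv2.imwrite('pics/q.png',cv2.resize(np.hstack([cv2.imread('q1.png'),b]),None,fx=4,fy=4,interpolation=2))
for r in nets.place_of('scene','nut1'): print(r['xy'],r['score'])"
```

```text
0.0135 15.5 [-0.3 -0.2 -2. ] [-0.019 -0.058  0.055]
0.0137 12.3 [ 0.2  0.6 -2.1] [-0.024 -0.075 -0.038]
0.0137 10.7 [ 0.1 -0.3 -1.8] [ 0.025 -0.017 -0.012]
[337.7, 188.5] 0.44
```

View pics/q.png

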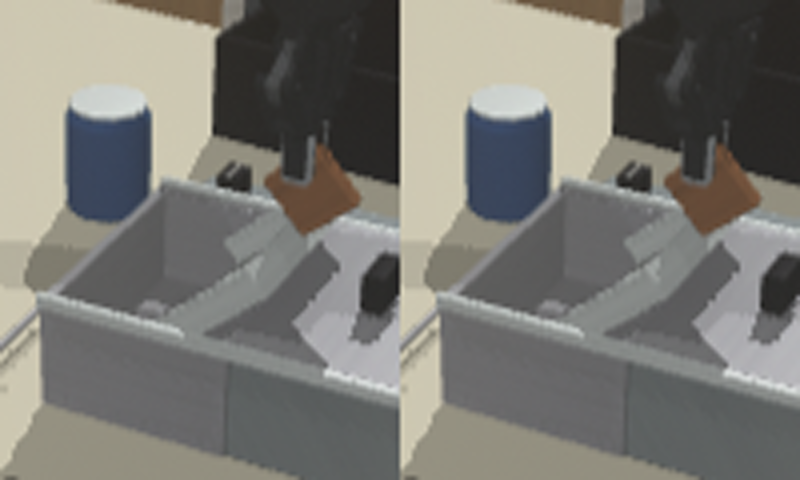

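Only the pan's weight is left on the wrist (2.0 N), so all the nuts have slid off. I'll tighten, lift and take the pan back to the mat.

```bash

python3 -m handwheel '[-0.72,0,0,0,0,-0.72,0,0,0,0,-0.72,0,0,0,0,-0.72,0,0,-2,0,-0.72,0,0,-5,0,-0.72,0,0,-8,0,-0.72,0,0,-10.5,0,-0.72,0,0,-13,0]' | sed -n 2p; python3 fs.py
python3 -m handwheel '[-0.72,0,2,0,0,-0.72,0,5,0,0,-0.72,0,8,0,0,-0.72,0,11,0,0,-0.72,0,14,0,0,-0.72,0,17,0,0,-0.72,0,19.5,0,0,-0.72,0,21,0,0]' | sed -n 2p
python3 -m handwheel '[-0.72,-0.3,2,0,0,-0.72,-0.7,4,0,0,-0.72,-1,6.5,0,0,-0.72,-1,8.4,0,0,-0.72,-1,8.4,0,0]' | sed -n 2p
python3 - <<'E'
from h import *
p=robot.sense()["ee_pos"]; print(p,tool(.56-p[0],-.07-p[1],.16-p[2]))
snap("top")
for r in nets.place_of("top","nut1")[:5]: print("nut",r["score"],at("top",r["xy"],.024))
for r in nets.place_of("top","mat")[:2]: print("mat",r["score"],at("top",r["xy"],0))
E
```

```text
ee_pos: [0.547, 0.2251, 0.335]
0.0126 46.2 [ 0.1  0.2 -1.6] [-0.014 -0.047 -0.022]
ee_pos: [0.564, 0.0133, 0.3333]
ee_pos: [0.5608, -0.0717, 0.3332]
[ 0.56079036 -0.0716968   0.33315411] [-0.06295711 -0.20025403 17.31515004]
nut 0.61 [0.4510804  0.20223901]
nut 0.59 [0.42189234 0.16044594]
nut 0.42 [0.43041518 0.22902655]
nut 0.38 [0.45927441 0.23431839]
```

All four nuts show in the tub. I'll lower the pan onto the mat, drawing back as it levels.

```bash

python3 -m handwheel '[-0.72,0,0,3,0,-0.72,0,0,6,0,-0.72,0,0,9,0,-0.72,0,0,12,0,-0.72,0,0,15,0,-0.72,0,0,16.5,0]' | sed -n 2p; python3 fs.py
python3 -m handwheel '[-0.7,0,0,0.7,0,-0.7,0,0,1.4,0,-0.7,0,0,2,0,-0.69,0,0,2,0]' | sed -n 2p; python3 fs.py
python3 -m handwheel '[-0.69,0,0,0.7,0,-0.69,0,0,1.4,0,-0.69,0,0,2,0,-0.69,0,0,2,0]' | sed -n 2p; python3 fs.py
```

```text
ee_pos: [0.5587, -0.067, 0.1637]
0.013 46.2 [-0.9  0.6 -2.8] [ 0.009 -0.009  0.039]
ee_pos: [0.5645, -0.0677, 0.1526]
0.013 28.8 [1.4 3.  3.4] [ 0.511 -0.129 -0.137]
ee_pos: [0.572, -0.0686, 0.14]
0.0132 30.2 [12.2  4.4 18.1] [ 0.875 -1.75  -0.189]
```

```bash

python3 -m handwheel '[-0.687,1,-0.3,-0.4,0,-0.687,2,-0.3,-0.3,0,-0.687,3.2,-0.3,0,0,-0.687,3.2,-0.3,0,0]' | sed -n 2p; python3 fs.py
python3 -m handwheel '[-0.687,1,0,0.8,0,-0.687,1.9,0,1.7,0,-0.687,1.9,0,1.7,0,-0.687,1.9,0,1.7,0]' | sed -n 2p; python3 fs.py
python3 -m handwheel '[-0.687,0.8,0,1.2,0,-0.687,1.6,0,2.3,0,-0.687,1.6,0,2.3,0]' | sed -n 2p; python3 fs.py
python3 -m handwheel '[-0.687,0.5,0,1,0,-0.687,1,0,1.8,0,-0.687,1,0,1.8,0,-0.687,1,0,1.8,0]' | sed -n 2p; python3 fs.py
```

```text
ee_pos: [0.5951, -0.0628, 0.1292]
0.0135 23.8 [4.  0.5 4. ] [ 0.215 -0.401 -0.034]
ee_pos: [0.6113, -0.0615, 0.1107]
0.0134 22.8 [-0.1  0.6 -2.5] [-0.06  -0.08  -0.025]
ee_pos: [0.6266, -0.0602, 0.0865]
0.0136 22.9 [ 0.8 -0.2 -0.1] [ 0.023 -0.005  0.037]
ee_pos: [0.6367, -0.0594, 0.0693]
0.0135 22.6 [ 0.3 -0.3 -2.3] [ 0.01  -0.07   0.077]
```

```bash

python3 -m handwheel '[-0.687,0,0,0.5,0,-0.687,0,0,0.9,0,-0.687,0,0,0.9,0]' | sed -n 2p; python3 fs.py
python3 -m handwheel '[-0.6,0,0,0,0,-0.3,0,0,0,0,-0.1,0,0,0,0,-0.1,0,0,0,0]' | sed -n 2p; python3 fs.py
python3 -m handwheel '[-0.1,0,0,-4,0,-0.1,0,0,-8,0,-0.1,0,0,-12,0,-0.1,0,-4,-14,0,-0.1,0,-8,-14,0,-0.1,0,-12,-14,0,-0.1,0,-16,-14,0,-0.1,0,-20,-14,0]' | sed -n 2p
python3 m.py 2>&1 | grep -v -i warn | tail -20
python3 -c "
from h import *
snap('scene','end1.png',(200,100,460,290),3)"
```

```text
ee_pos: [0.64, -0.0594, 0.0641]
0.0132 23.8 [1.7 1.3 6. ] [ 0.283 -0.266  0.033]
ee_pos: [0.6369, -0.0595, 0.0607]
0.0384 0.0 [ 0.6 -0.2 -0.3] [-0.006 -0.032 -0.016]
ee_pos: [0.6205, 0.1414, 0.2012]
pan top 0.79 [ 0.553 -0.072]
pan scene 0.9 [ 0.551 -0.078]
nut scene 0.56 [0.436 0.237]
nut scene 0.4 [0.435 0.255]
handle n 110 [ 0.627 -0.06 ]
yaw 2.3494832998859234
```

View pics/end1.png

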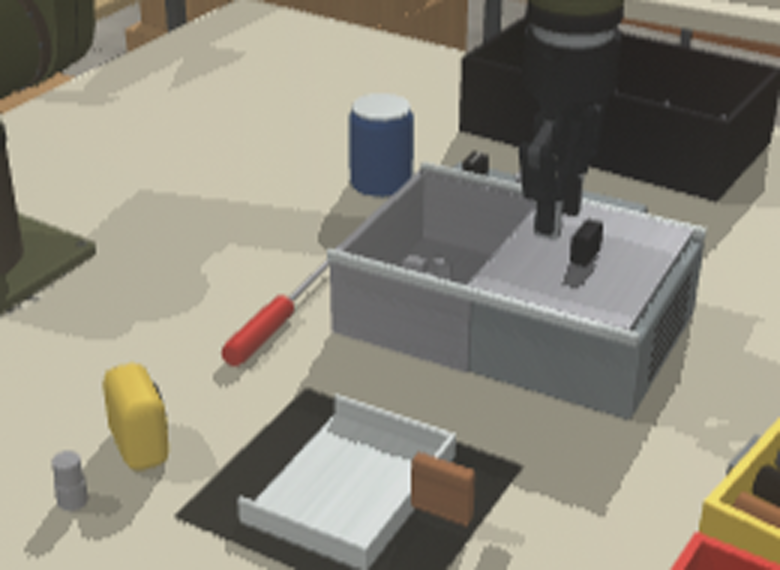

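The pan stands flat and empty on the mat, at (340,480), with the nuts in the tub at (425,265). Next, shut the cover.

```bash

python3 -m handwheel '[0.5,0,-4,0,0,0.5,0.1,-8,0,0,0.5,0.1,-8.9,0,0,0.5,0.1,-8.9,3,0,0.5,0.1,-8.9,6,0,0.5,0.1,-8.9,7.4,0,0.5,0.1,-8.9,7.4,0,0,0.1,-8.9,7.4,0]' 40
python3 -m handwheel '[-0.5,0,0,0,0,-0.5,0,0,0,0,-0.5,0,0,0,0,-0.5,0,0,0,0]'
```

```text
time: 40.58
ee_pos: [0.6147, 0.2275, 0.1264]
tcp_rot: [[0.997, 0.08, -0.002], [0.08, -0.997, -0.001], [-0.002, 0.001, -1.0]]
force: [-0.2, -0.3, 0.7]
opening: 0.0531
gripper_force: 0.0
time: 40.92
ee_pos: [0.6146, 0.2336, 0.1287]
tcp_rot: [[0.997, 0.08, 0.001], [0.08, -0.997, 0.011], [0.002, -0.011, -1.0]]
force: [-1.6, 17.0, -6.9]
opening: 0.0393
gripper_force: 43.5
```

```bash

python3 -m handwheel '[-0.5,-1,-0.8,0,0,-0.5,-3,-0.8,0,0,-0.5,-5,-0.8,0,0,-0.5,-7,-0.8,0,0,-0.5,-9,-0.8,0,0,-0.5,-11,-0.8,0,0,-0.5,-13,-0.8,0,0,-0.5,-14,-0.8,0,0]'
python3 -m handwheel '[-0.5,-0.5,0,0,0,-0.5,-1,0,0,0,-0.5,-1,0,0,0]'
python3 -m handwheel '[-0.5,-0.5,0,0,0,-0.5,-0.8,0,0,0,-0.5,-0.8,0,0,0]'
```

```text
time: 41.58
ee_pos: [0.4748, 0.221, 0.1285]
tcp_rot: [[0.997, 0.082, 0.003], [0.082, -0.997, -0.008], [0.002, 0.008, -1.0]]
force: [4.3, -17.6, -4.0]
opening: 0.0388
gripper_force: 44.7
time: 41.83
ee_pos: [0.4687, 0.2204, 0.1286]
tcp_rot: [[0.997, 0.082, 0.012], [0.082, -0.997, -0.007], [0.012, 0.008, -1.0]]
force: [15.9, -16.7, -12.5]
opening: 0.0387
gripper_force: 44.0
time: 42.08
ee_pos: [0.4656, 0.22, 0.1297]
tcp_rot: [[0.996, 0.083, 0.025], [0.083, -0.997, -0.006], [0.025, 0.008, -1.0]]
force: [32.9, -12.4, -21.8]
opening: 0.0389
gripper_force: 45.4
```

```bash

python3 -m handwheel '[-0.5,1,0.4,0,0,-0.5,1,0.4,0,0,0.4,1,0.4,0,0,0.4,1,0.4,0,0,0.4,1,0.4,-4,0,0.4,1,0.4,-8,0,0.4,4,0,-10,0,0.4,8,0,-10,0]' | sed -n 2p
python3 - <<'E'
from h import *
np.set_printoptions(precision=4,suppress=True)
for c in ["top","scene"]:
    snap(c)
    for n,z in dict(cover_grip=.126,fader_top=.093,mark=.06).items():
        for r in nets.place_of(c,n)[:2]: print(n,c,round(r["score"],2),r["xy"],at(c,r["xy"],z))
E
```

```text
ee_pos: [0.5386, 0.2323, 0.2366]
cover_grip top 0.67 [259.6, 200.4] [0.472  0.2116]
cover_grip scene 0.85 [344.1, 164.4] [0.461  0.2084]
cover_grip scene 0.73 [224.0, 269.5] [ 0.4853 -0.3075]
fader_top scene 0.61 [359.8, 154.2] [0.4376 0.3442]
fader_top scene 0.54 [345.5, 161.6] [0.425  0.2777]
```

```bash

python3 -m handwheel '[-1,-1.5,0.6,0,0,-1,-1.5,0.6,0,0,-1,-1.5,0.6,3.5,0,-1,-1.5,0.6,7,0,-1,-1.5,0.6,10,0,-1,-1.5,0.6,11,0,-1,-1.5,0.6,11,0]' 40
python3 -m handwheel '[-1,-1.5,0,0,0,-1,-3,0,0,0,-1,-4,0,0,0,-1,-4.5,0,0,0,-1,-4.5,0,0,0]'
```

```text
time: 43.73
ee_pos: [0.5232, 0.2233, 0.1186]
tcp_rot: [[0.997, 0.081, 0.003], [0.081, -0.997, 0.0], [0.003, -0.0, -1.0]]
force: [1.1, 0.3, 0.6]
opening: -0.0001
gripper_force: 0.0
time: 44.15
ee_pos: [0.4838, 0.2201, 0.1188]
tcp_rot: [[0.996, 0.082, 0.023], [0.082, -0.997, 0.004], [0.023, -0.002, -1.0]]
force: [29.3, 3.0, -19.9]
opening: 0.0003
gripper_force: 14.1
```

The shut fingers met the block at tumbler x ≈ 0.019 with 29 N behind it, so the cover is on its stop. I'll clear the view and measure the fader and pointer.

```bash

python3 -m handwheel '[-1,1,0,0,0,-1,1.5,0,-3,0,-1,1.5,0,-7,0,-1,1.5,0,-11,0,-1,1.5,3.8,-12,0,-1,1.5,7.6,-12,0,-1,1.5,11.4,-12,0,-1,1.5,15.2,-12,0]' | sed -n 2p
python3 -m handwheel '[-1,0,4,0,0,-1,0,8,0,0]' | sed -n 2p
python3 - <<'E'
from h import *
np.set_printoptions(precision=4,suppress=True,linewidth=200)
ex=np.array([.9966,.082]);ey=np.array([-.082,.9966]);o=np.array([.465,.2182])
T=lambda w:np.array([(w-o)@ex,(w-o)@ey])
for c in ["top","scene"]:
    im=snap(c); cv2.imwrite("f_"+c+".png",im[:,:,::-1])
    for n,z in dict(cover_grip=.126,fader_top=.093,mark=.06).items():
        for r in nets.place_of(c,n)[:2]: print(n,c,round(r["score"],2),np.round(r["xy"],1),T(at(c,r["xy"],z)))
def w(x,y,z): return np.append(o+x*ex+y*ey,z)
# rectify plane patches: fader plane z=.093, mark plane z=.066 ; print gray rows
for c in ["top","scene"]:
    g=cv2.cvtColor(cv2.imread("f_"+c+".png"),cv2.COLOR_BGR2GRAY).astype(np.float32)
    S=lambda x,y,z:cv2.getRectSubPix(g,(1,1),tuple(map(float,pix(c,w(x,y,z)))))[0,0]
    X=np.arange(-.064,.064,.004)
    print(c,"x ",(X*1000).astype(int))
    for y in (.133,.143,.153): print("fad",y,np.array([S(x,y,.093) for x in X]).astype(int))
    for y in (.161,.165,.169,.173,.177): print("mk",y,np.array([S(x,y,.066) for x in X]).astype(int))
E
```

```text
ee_pos: [0.5043, 0.0681, 0.2385]
ee_pos: [0.5106, -0.012, 0.238]
cover_grip top 0.84 [259.5 201.4] [ 0.0036 -0.0066]
cover_grip top 0.61 [436.  274.2] [-0.2535 -0.4759]
fader_top top 0.42 [212.2 222.3] [-0.0373  0.143 ]
cover_grip scene 0.73 [345.1 162.3] [-0.0079  0.0032]
cover_grip scene 0.28 [247.1 251.4] [-0.016  -0.4565]
fader_top scene 0.64 [358.3 150.7] [-0.0313  0.1475]
mark scene 0.39 [347.2 201.1] [ 0.045  -0.0869]
top x  [-64 -60 -55 -51 -47 -43 -39 -35 -31 -27 -23 -19 -15 -11  -7  -3   0   4   8  12  16  20  24  28  32  36  40  44  48  52  56  60]
fad 0.133 [89 62 46 41 34 18 19 40 60 41 30 37 42 42 44 49 51 54 55 56 55 54 52 55 49 54 56 56 54 57 59 61]
fad 0.143 [100 102 104 100  81  41  28  54  63  40  57  89  97  97 101 107 112 111 111 111 110 111 110 110 110 110 111 110 111 108 107 110]
fad 0.153 [116 116 116 116 111  86  62  72  86  65  78 104 109 113 116 110  92  85 104 115 116 118 118 117 117 120 119 119 119 121 122 120]
mk 0.161 [114 117 115 116 116 107  78  58  73  82  62  79 103 109 113 115 110  94  84 102 114 115 118 118 118 117 118 119 119 118 120 121]
mk 0.16
[... 1102 characters left out ...]
 140]
mk 0.161 [140 136 135  62  42  42  42  45  45  41  66 131 136 136 137 139 136 136 130 111 105  95 130 139 138 140 144 140 140 144 143 142]
mk 0.165 [140 136 108  53  44  42  42  42  41  44  85 135 136 137 137 137 136 135 130 124 106  98 137 138 138 139 139 140 140 140 142 142]
mk 0.169 [140 138  82  44  56  55  43  42  41  53 120 137 136 138 138 138 138 133 151 140 112 101 140 139 139 139 140 140 139 140 142 141]
mk 0.173 [140 129  80  60  78  54  46  42  42  73 139 138 138 140 139 139 139 138 155 148 112 129 140 139 140 140 141 140 136 141 141 140]
mk 0.177 [140 126  75  75  98  59  47  42  51 115 140 140 140 140 140 140 139 144 157 153 116 140 139 140 140 140 141 140 136 140 140 138]
```

Two rectified profiles agree. The fader's index line is near x ≈ −30 mm and the pointer near +8 mm, so the travel is about 38 mm.

```bash

python3 -m handwheel '[0,-0.6,-3.8,0,0,0,-1.2,-7.6,0,0,0,-1.8,-11.4,0,0,0,-2.4,-15.2,0,0,0,-3,-19,0,0,0,-3.6,-22.8,0,0,0,-4.2,-26.6,0,0,0,-4.8,-30,0,0]' 20 | sed -n 2p
python3 -m handwheel '[0,-0.4,-3.8,0,0,0,-0.8,-7.6,0,0,0,-0.8,-7.6,0,0,0,-0.8,-7.6,0,0]' | sed -n 2p
python3 - <<'E'
from h import *
p=robot.sense()["ee_pos"]; print(p,tool(.4234-p[0],.3582-p[1],.096-p[2]))
E
```

```text
ee_pos: [0.437, 0.2878, 0.2374]
ee_pos: [0.4229, 0.3623, 0.237]
[0.42293391 0.36227313 0.23702686] [ 0.01814575  0.40422932 14.10284035]
```

```bash

python3 -m handwheel '[0,0,0.3,4,0,0,0,0.3,8,0,0,0,0.3,11,0,0,0,0.3,13,0,0,0,0.3,14,0,0,0,0.3,14,0,-1,0,0.3,14,0,-1,0,0.3,14,0]' 30
python3 -m handwheel '[-1,0,0,0,0,-1,0,0,0,0,-1,0,0,0,0]'
```

```text
time: 47.05
ee_pos: [0.4251, 0.359, 0.0984]
tcp_rot: [[0.997, 0.08, 0.001], [0.08, -0.997, 0.007], [0.002, -0.006, -1.0]]
force: [-1.0, 11.1, -10.4]
opening: 0.0272
gripper_force: 33.6
time: 47.3
ee_pos: [0.425, 0.359, 0.0984]
tcp_rot: [[0.997, 0.081, 0.002], [0.081, -0.997, 0.006], [0.002, -0.006, -1.0]]
force: [-0.5, 9.9, -9.8]
opening: 0.0277
gripper_force: 33.6
```

```bash

python3 -m handwheel '[-1,1,-0.3,0,0,-1,2,-0.3,0,0,-1,3,-0.3,0,0,-1,3.8,-0.3,0,0,-1,3.8,-0.3,0,0,-1,3.8,-0.3,0,0]' | sed -n '2p;4p'
python3 -m handwheel '[0,0,0,0,0,0,0,0,0,0,0,0,0,-4,0,0,0,0,-8,0,0,0,0,-12,0,0,1,3.8,-14,0,0,2,7.6,-14,0,0,3,11.4,-14,0]' | sed -n 2p
python3 -m handwheel '[0,0.5,4,0,0,0,1,8,0,0,0,1.5,12,0,0,0,2,16,0,0,0,2.5,20,0,0,0,3,24,0,0]' | sed -n 2p
cat > fm.py <<'E'
from h import *
np.set_printoptions(precision=4,suppress=True,linewidth=220)
ex=np.array([.9966,.082]);ey=np.array([-.082,.9966]);o=np.array([.465,.2182])
def w(x,y,z): return np.append(o+x*ex+y*ey,z)
X=np.arange(-.02,.034,.002)
for c in ["top","scene"]:
    g=cv2.cvtColor(snap(c),cv2.COLOR_RGB2GRAY).astype(np.float32)
    S=lambda x,y,z:cv2.getRectSubPix(g,(1,1),tuple(map(float,pix(c,w(x,y,z)))))[0,0]
    print(c,"x ",np.round(X*1000).astype(int))
    for y in (.133,.143,.153): print("fad",y,np.array([S(x,y,.093) for x in X]).astype(int))
    for y in (.169,.173,.177,.181): print("mk",y,np.array([S(x,y,.067) for x in X]).astype(int))
E
python3 fm.py
```

```text
ee_pos: [0.4645, 0.3631, 0.0984]
force: [1.8, -0.0, -0.9]
ee_pos: [0.5028, 0.2514, 0.2411]
ee_pos: [0.551, 0.013, 0.238]
top x  [-20 -18 -16 -14 -12 -10  -8  -6  -4  -2   0   2   4   6   8  10  12  14  16  18  20  22  24  26  28  30  32  34]
fad 0.133 [46 46 45 44 40 37 33 23 16 15 22 33 52 65 68 55 38 27 31 39 46 48 48 48 50 51 51 50]
fad 0.143 [114 116 115 113 107  96  76  54  32  24  23  33  50  65  70  60  50  47  60  75  85  94 101 102 102 102 106 110]
fad 0.153 [118 118 118 118 117 115 109  98  78  59  49  52  59  67  66  61  55  64  80  97 106 112 113 114 115 117 118 121]
mk 0.169 [116 116 117 119 119 117 118 119 117 115 112 109 110 111 111 107 103 104 107 111 116 119 119 120 121 123 122 121]
mk 0.173 [119 121 121 119 118 118 118 118 116 116 116 119 124 132 128 124 117 116 116 119 120 120 121 120 119 120 122 123]
mk 0.177 [120 123 121 120 119 119 120 120 122 121 116 120 125 129 130 128 122 119 119 121 122 123 123 121 119 120 122 124]
mk 0.181 [131 132 132 132 132 133 135 135 135 134 133 133 133 136 137 136 132 128 125 129 132 131 130 129 131 131 132 133]
scene x  [-20 -18 -16 
[... 264 characters left out ...]
140 140 139 130 111  82  64  52  87  98  74  64  62  54  53  86 116 138 142 140 140]
fad 0.153 [140 140 140 140 140 140 140 140 140 140 135 128 120 117 116 120 122 121 114 112 118 126 138 140 140 140 139 139]
mk 0.169 [138 128 114  77  49  44  50  64  56  44  44  43  41  40  39  39  39  71  93  92 105 133 140 139 139 139 139 140]
mk 0.173 [135 128  97  65  50  54  73  75  65  53  47  45  42  39  39  39  74 109 105 108 130 140 140 139 139 139 140 140]
mk 0.177 [140 121  96  70  56  66  80  87  71  52  50  47  42  40  40  75 121 123 124 133 140 140 140 139 139 140 140 140]
mk 0.181 [133 121  94  68  54  65  94  90  71  58  51  46  42  40  66 113 131 138 138 140 140 140 140 139 139 139 140 140]
```

```bash
python3 - <<'E'
from h import *
for c in ["scene","top"]:
    snap(c)
    for n in ("pan","mat","nut1"):
        for r in nets.place_of(c,n)[:2]: print(c,n,round(r["score"],2),at(c,r["xy"],.002))
    for r in nets.place_of(c,"cover_grip")[:1]: print(c,"cg",at(c,r["xy"],.126))
E
```

```text
scene pan 0.68 [ 0.54673314 -0.05923532]
scene nut1 0.56 [0.47837398 0.19711235]
scene cg [0.46666383 0.20008275]
top pan 0.8 [ 0.55965003 -0.06130487]
top nut1 0.36 [ 0.42226084 -0.35301728]
top cg [0.47320996 0.21217951]
```

```bash
python3 -c "
from station import robot
print(robot.hand_in())"
```

```text
the job is handed in; nothing more can be done
None
```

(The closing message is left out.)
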